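# Lock out the UV inspection torch

## Robot

A 6-joint arm with a two-finger parallel gripper is mounted at the origin on the work surface. World frame = base frame: x ahead of the robot, y to its left, z up, the work surface at z = 0. Lengths are in m, angles in degrees, forces in N, time in s.
With the tool pointing down it reaches from about 0.325 to 0.775 m from the base axis. Payload 5.5 kg.
Tool frame: the origin (TCP) lies at the centre of the arm's flange, where the gripper is bolted on; the fingertips stand 182 mm ahead of it and the grasp point (between the pads) lies 163 mm ahead of it (r.tip_extent is the distance from the TCP to the fingertips, in m); z points along the fingers, y is the direction in which the jaws open and shut (so a half turn about z gives the same grasp; the last joint's range is limited). The gripper opens to 88 mm and grips with 3 to 60 N. Pads are 20 mm wide; open, the fingers measure 115 mm over their backs; the gripper's body (75 mm by 178 mm) begins 61 mm behind the grasp point.
Start: joints at [-69.597, 5.22, 70.514, -0, 104.267, -3.249], TCP at [0.241, -0.55, 0.405] pointing down, gripper open.
Joint ranges: [-164.24, 164.24], [-49.07, 125.15], [9.68, 141.18], [-86.29, 266.29], [3.28, 154.24], [-151.56, 151.56]. Speed limits (degrees/s): [147.25, 147.25, 172.46, 180, 180, 180].

## Interface

Orientations are given as [roll, pitch, yaw] about the fixed x, y, z axes, in that order (R = Rz(yaw) Ry(pitch) Rx(roll)).
In Python, from plant import r, claw, solver, vision, job_done, read_clock, read_joints, read_qd, read_tau, read_eef_pos, read_ee_rot, read_force, read_torque, read_opening gives the robot as it stands. Calls block until the motion is done:
- r.move_to(position, orientation): joint-space move of the TCP to a pose.
- r.move_l(position, v=0.15, attitude=None, guard=None): straight line of the TCP; attitude=None keeps the orientation; v is the mean speed in m/s. With guard (N) it stops when the force on the tool has changed by that much, and returns True; else False.
- r.move_j(angles): joint-space move.
- claw.grip(opening, effort=None): finger opening in m; effort is the grip in N (None keeps the last); returns when the fingers have stopped.
- r.pause(seconds).
- solver.inverse_kinematics(position, orientation): joint angles nearest the present ones, or None.
- vision.camera(name): name is "side" or "top"; returns (picture, depth): 400x640x3 uint8, red, green, blue; 400x640 float32, m along the optical axis (not along the pixel's ray), 0 where there is no reading.
- vision.camera_info(name): a dict with "camera_matrix" (3x3 intrinsics, pixels), "position" and "attitude" of the camera in the world. Camera axes: x right, y up, looking along -z (the intrinsics and any distortion apply to the point x, -y, -z); pixel columns grow to the right and rows downward; lengths in m; the calibration is good to about 2 mm. A picture is of the moment at which its call begins. camera_info takes no time and is no camera call.
A pose or a line that the arm cannot do raises r.Unreachable and nothing moves.
- job_done(): hands the job in, once; it reports no verdict.
Readings, each from a call of its own:
- read_clock(): time.
- read_joints(): joint angles.
- read_qd(): joint speeds.
- read_tau(): joint torques, N m.
- read_eef_pos(): TCP position.
- read_ee_rot(): TCP orientation.
- read_force(): force on the tool from outside, world axes, zero at the start.
- read_torque(): the same for the moment, N m.
- read_opening(): finger opening in m.
Only numpy, scipy, OpenCV 4.12 (cv2) and the standard library are available. Lean on these libraries where they do the work, as an engineer would, in place of code of your own. Each camera call takes 0.05 s, during which the arm holds its last target.

## Task

The tail cap of the UV inspection torch has only been started on its thread after a cell change: stand the torch upright, lens end down, fully home in the round rubber-floored cup of the battery-change station, setting it in without dropping it. With the torch standing in the cup, thread the cap on clockwise until it bottoms out, then back it off a quarter turn so that the torch is locked out. Finish while still holding the cap at that setting in the gripper, the torch staying down in its cup, and leave the solder reel, the flux jar and the circuit board where they are.

Things in the scene. Friction and masses are not known exactly. Their poses are not given: they have to be found in the camera images.
- torch: Slim grey aluminium hand torch standing on its lens end on the bench, about 132 mm tall with its cap, about 300 g (loose). Round throughout: head 40 mm in diameter up to 34 mm above the lens end, tapering to a barrel 25 mm in diameter that runs from 46 to 104 mm; the tail cap sits on top of it. Origin: centre of the flat lens end (the underside); z runs up along the torch to the tail. Its yaw does not matter for the cup.
- tail_cap: Knurled aluminium tail cap on top of the torch, 27 mm in diameter, 24 mm long, with a rubber switch button (15 mm wide) and two low guards (4 mm high) on its top. Origin: on the torch axis at the lower edge of the cap, 104 mm above the lens end when the cap is bottomed out, up to 0.8 mm higher at the start; z up the torch. It stays on its thread, with a springy axial play of about 1 mm, and can carry the whole torch when gripped.
- cap_grip (a point): Point on the cap's axis at the middle of its 24 mm length, 12 mm above its lower edge: the height to grip. It turns with the cap.
- cap_thread (a joint): How far the cap is turned out from bottomed-out, in radians, measured against the torch: 0 is bottomed out (a hard stop), and it grows anticlockwise seen from above; 1 mm of rise a turn. Screwing on is clockwise seen from above. At the start between 2.5 and 5 rad. The thread turns easily (about 0.009 N m) and stays where it is left; once bottomed out, further turning only spins the torch in its cup (about 0.07 N m), which does no harm.
- holder: Battery-change station screwed to the bench: a black baseplate 150 x 74 mm, 4 mm thick, with a round aluminium cup at one end and a low tray (18 mm high) in which two grey battery cells are fixed at the other. Origin: on the bench under the cup's centre; x points to the tray (its middle is 75 mm along x). The cup's outer diameter is 55 mm, widening to 60 mm at its flared rim 40 mm above the bench; its bore is 43 mm in diameter and 32 mm deep.
- cup_floor (a point): Centre of the cup's rubber floor, 8 mm above the bench and 32 mm below the rim: the centre of the torch's lens end comes here. The rubber is grippy enough under the weight of the torch to keep it from turning with the cap, as long as the cap is not pulled upwards while it is turned; bearing down lightly does no harm.
- solder_reel: Bystander: reel of solder wire standing on its flange, 54 mm in diameter, 42 mm tall, loose. Origin: centre of its underside.
- flux_jar: Bystander: small amber jar with a black lid, 50 mm in diameter, 66 mm tall, loose. Origin: centre of its underside.
- circuit_board: Bystander: green circuit board lying flat at the far side of the mat, 120 x 90 mm, 16 mm tall with its components, loose. Origin: centre of its underside.
Mind the look-alikes: they are no part of the job. There is more than one size of the holder; the one meant has the size given above.

How it is judged (in metres and radians):
On the way, in this order (a step that is already met when the one before it is completed fails the run):
1. the torch stands upright, fully home in the cup, its cap not yet bottomed out (distance between torch and cup_floor below 0.006 m and angle between torch's own z axis and vertical below 0.1 rad and contact force between torch and holder above 0.2 N and value of joint cap_thread above 0.5 rad), for 0.2 s.
2. the cap is threaded on until it bottoms out, with the torch standing in the cup (value of joint cap_thread below 0.08 rad and distance between torch and cup_floor below 0.008 m), for 0.1 s.
At the end, for the whole second after the job is handed in: The cap is backed off a quarter turn from bottomed out (70 to 110 degrees) and at rest, gripped by the fingers (more than 2 N), and the torch still stands upright (within 0.1 rad) in the cup, resting on it, its lens end within 6 mm of the centre of the cup's floor (value of joint cap_thread between 1.22 and 1.92 rad and contact force between the fingers and tail_cap above 2 N and distance between torch and cup_floor below 0.006 m and angle between torch's own z axis and vertical below 0.1 rad and contact force between torch and holder above 0.2 N and linear speed of torch below 0.03 m/s and angular speed of tail_cap below 0.2 rad/s); the arm keeps its last pose, push and grip.
It fails at once if the solder reel is moved more than 25 mm or tipped (distance of solder_reel from where it was at the start of the episode above 0.025 m or angle between solder_reel's own z axis and vertical above 0.5 rad).
It fails at once if the flux jar is moved more than 25 mm or tipped (distance of flux_jar from where it was at the start of the episode above 0.025 m or angle between flux_jar's own z axis and vertical above 0.5 rad).
It fails at once if the circuit board is moved more than 25 mm (distance of circuit_board from where it was at the start of the episode above 0.025 m).
It fails at once if the torch is dropped (falls free of the fingers at more than 0.5 m/s) or knocked over (angle between torch's own z axis and vertical above 0.8 rad or (contact force between the fingers and torch below 0.05 N and linear speed of torch above 0.5 m/s)).
It also fails if it takes over 69 s, if anything falls off the work surface, if the arm or the gripper's body presses on something with over 40 N, if the wrist force passes 120 N, or if a joint passes its speed limit or range.

## Working session

There is one attempt and no reset: what is moved stays moved. The work goes in short steps, each a Python script; the robot and the scene stay as the last script left them, time stands still between calls to the robot, and variables do not carry over. Pictures are saved under pics/ and viewed, and the job is handed in when it is done.

```bash
ls; mkdir -p pics; python3 - <<'E'
from plant import *
import cv2
for n in ("side","top"):
    p,d=vision.camera(n); cv2.imwrite(f"pics/{n}0.png",p[:,:,::-1]); 
    import numpy as np; np.save(f"pics/{n}0d.npy",d)
    i=vision.camera_info(n); print(n,i)
print(read_clock(),read_opening(),read_ee_rot())
E
```

```text
pics
side {'camera_matrix': array([[435.79222069,   0.        , 313.41260743],
       [  0.        , 435.79222069, 195.01900776],
       [  0.        ,   0.        ,   1.        ]]), 'position': array([ 0.52067779, -0.64037435,  0.76461298]), 'attitude': array([47.50334278,  0.61677347, -1.70206769])}
top {'camera_matrix': array([[492.40944798,   0.        , 313.6800925 ],
       [  0.        , 492.40944798, 186.03860964],
       [  0.        ,   0.        ,   1.        ]]), 'position': array([0.42086977, 0.05797508, 1.41622008]), 'attitude': array([  5.63898944,  -0.36337973, -91.67285449])}
0.1 0.08766146376598498 [-1.79900347e+02 -7.41685103e-03  2.36508241e+01]
```

View pics/side0.png

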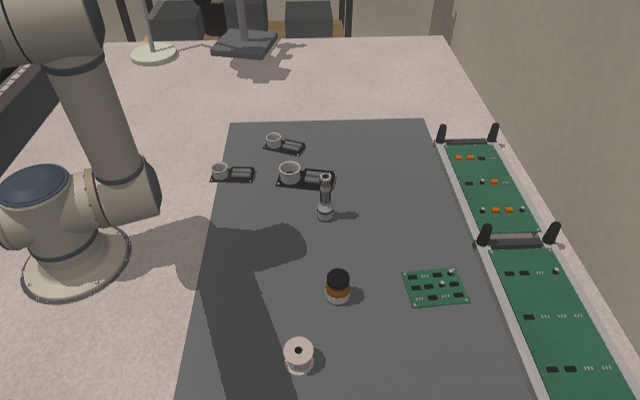

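View pics/top0.png

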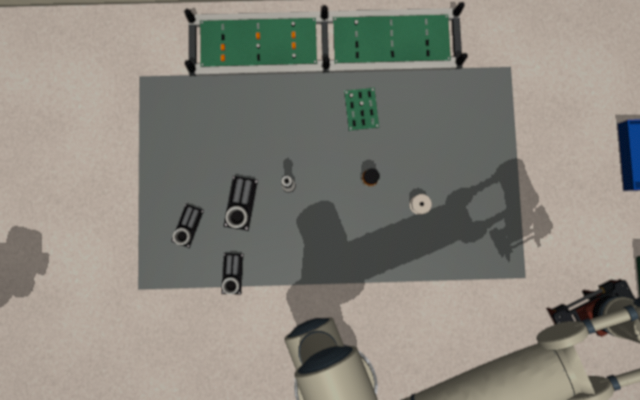

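The side view shows the torch at about (326,195), with three battery stations whose cups sit at (290,172), (274,141) and (220,171). In the top view the torch is at (288,182) and the cups are at (237,216), (182,236) and (231,285). I'll measure the stations next.

```bash
cat > h.py <<'E'
import numpy as np, cv2
from scipy.spatial.transform import Rotation as R
from plant import *
def pts(n,d):
    i=vision.camera_info(n);K=i["camera_matrix"]
    v,u=np.mgrid[:400,:640]
    P=np.stack([(u-K[0,2])/K[0,0]*d,-(v-K[1,2])/K[1,1]*d,-d],-1)
    return P@R.from_euler('xyz',i["attitude"],degrees=True).as_matrix().T+i["position"]
def fitc(p):
    A=np.c_[2*p,np.ones(len(p))];s=np.linalg.lstsq(A,(p**2).sum(1),rcond=None)[0]
    return s[:2],np.sqrt(s[2]+s[:2]@s[:2])
E
python3 - <<'E'
from h import *
np.set_printoptions(precision=4,suppress=True)
for n in ("top","side"):
    p=cv2.imread(f"pics/{n}0.png");d=np.load(f"pics/{n}0d.npy");P=pts(n,d)
    m=(d>0)
    print(n,"mat z", np.median(P[...,2][(abs(P[...,2])<.02)&m]))
    np.save(f"pics/{n}P.npy",P)
P=np.load("pics/topP.npy")
for c,w in(((237,216),(215,165,265,240)),((182,236),(165,198,210,252)),((231,285),(215,245,250,300)),((288,182),(276,165,300,195))):
    u0,v0,u1,v1=w;Q=P[v0:v1,u0:u1].reshape(-1,3)
    z=Q[:,2]
    for lo,hi in((.003,.009),(.012,.025),(.03,.05),(.05,.12),(.12,.15)):
        q=Q[(z>lo)&(z<hi)]
        if len(q)>8:
            r_=cv2.minAreaRect((q[:,:2]*1000).astype(np.float32))
            print(c,lo,hi,len(q),r_,np.median(q,0))
a=cv2.imread("pics/top0.png")[155:305,155:305]; cv2.imwrite("pics/cropt.png",cv2.resize(a,(600,600),interpolation=2))
a=cv2.imread("pics/side0.png")[120:230,200:345]; cv2.imwrite("pics/crops.png",cv2.resize(a,(790,600),interpolation=2))
E
```

```text
top mat z 0.0007252074360363236
side mat z -0.001179602043829997
(237, 216) 0.003 0.009 1066 ((520.681884765625, 259.42279052734375), (141.822021484375, 213.75364685058594), 88.87507629394531) [0.5152 0.2581 0.0049]
(237, 216) 0.012 0.025 407 ((522.6025390625, 257.3148193359375), (64.04866027832031, 137.27464294433594), 75.78253173828125) [0.5452 0.2513 0.0197]
(237, 216) 0.03 0.05 165 ((511.85662841796875, 262.6524963378906), (56.64571762084961, 128.2602996826172), 86.56377410888672) [0.4768 0.2682 0.0393]
(182, 236) 0.003 0.009 669 ((460.44189453125, 409.97967529296875), (126.80386352539062, 152.74624633789062), 89.1735610961914) [0.4553 0.4069 0.0048]
(182, 236) 0.012 0.025 263 ((459.0671081542969, 407.68194580078125), (47.40165328979492, 105.66852569580078), 69.27613067626953) [0.4752 0.4022 0.0166]
(182, 236) 0.03 0.05 58 ((426.8581848144531, 420.721435546875), (43.041629791259766, 41.53946304321289), 55.13567352294922) [0.4291 0.4211 0.0322]
(231, 285) 0.003 0.009 540 ((322.7734069824219, 283.0617980957031), (96.67619323730469, 151.99990844726562), 89.15243530273438) [0.3207 0.
[... 204 characters left out ...]
85.91888427734375), (41.949180603027344, 41.20529556274414), 88.44539642333984) [0.2784 0.2889 0.0321]
(288, 182) 0.003 0.009 135 ((581.0902099609375, 119.94091033935547), (66.56835174560547, 84.58474731445312), 88.43600463867188) [0.5911 0.1205 0.0048]
(288, 182) 0.03 0.05 67 ((558.4854736328125, 117.65199279785156), (31.977584838867188, 38.18535614013672), 20.145795822143555) [0.553  0.1146 0.0392]
(288, 182) 0.05 0.12 20 ((555.9669189453125, 119.08329010009766), (27.164615631103516, 12.899715423583984), 89.288330078125) [0.5527 0.1134 0.0836]
(288, 182) 0.12 0.15 88 ((562.7293701171875, 118.2572021484375), (25.859268188476562, 25.981624603271484), 26.81046485900879) [0.5628 0.1184 0.129 ]
```

View pics/cropt.png

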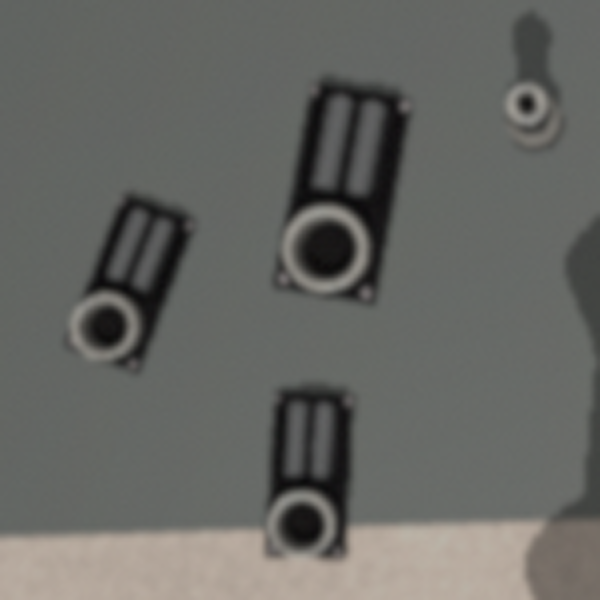

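```bash
python3 - <<'E'
from h import *
np.set_printoptions(precision=4,suppress=True)
for n,wc,wt in (("top",(215,195,258,240),(276,170,300,195)),("side",(270,150,306,195),(310,165,340,225))):
    P=np.load(f"pics/{n}P.npy")
    u0,v0,u1,v1=wc;Q=P[v0:v1,u0:u1].reshape(-1,3);
    q=Q[(Q[:,2]>.036)&(Q[:,2]<.046)];q=q[np.hypot(*(q[:,:2]-[.476,.263]).T)<.04]
    print(n,"rim",len(q),fitc(q[:,:2]),cv2.minEnclosingCircle((q[:,:2]*1000).astype(np.float32)),q[:,2].mean(), np.percentile(q,[2,98],axis=0))
    u0,v0,u1,v1=wt;Q=P[v0:v1,u0:u1].reshape(-1,3)
    for lo,hi in((.001,.03),(.03,.045),(.05,.1),(.104,.125),(.12,.15)):
        q=Q[(Q[:,2]>lo)&(Q[:,2]<hi)];q=q[np.hypot(*(q[:,:2]-[.558,.118]).T)<.04]
        if len(q)>5: print(n,lo,hi,len(q),fitc(q[:,:2]),cv2.minEnclosingCircle((q[:,:2]*1000).astype(np.float32)),q[:,2].max())
E
```

```text
top rim 128 (array([0.4754, 0.2653]), np.float64(0.0260273865310776)) ((475.5231628417969, 265.437744140625), 29.2109375) 0.040166365181429034 [[0.4481 0.2386 0.0366]
 [0.5036 0.2923 0.0453]]
top 0.001 0.03 147 (array([0.5654, 0.12  ]), np.float64(0.02871874117653943)) ((563.8139038085938, 120.31827545166016), 38.065086364746094) 0.02955473830915878
top 0.03 0.045 53 (array([0.5627, 0.1184]), np.float64(0.017446545231169727)) ((561.7027587890625, 118.56211853027344), 19.769311904907227) 0.04467171487275268
top 0.05 0.1 16 (array([0.5625, 0.1175]), np.float64(0.012429190293446947)) ((557.8935546875, 116.35797882080078), 11.771015167236328) 0.0955572326440739
top 0.104 0.125 11 (array([0.5631, 0.1186]), np.float64(0.01389452144611022)) ((562.8685302734375, 118.40003204345703), 14.24814510345459) 0.12410978238356463
top 0.12 0.15 88 (array([0.5626, 0.1181]), np.float64(0.009931524158886955)) ((563.2073364257812, 118.65125274658203), 13.910652160644531) 0.1391075616644215
side rim 91 (array([0.4761, 0.2613]), np.float64(0.02667932397604594)) ((477.4336242675781, 262.7165222167969), 30.85
[... 183 characters left out ...]
109.78298950195312), 36.17477798461914) 0.029993421186340408
side 0.03 0.045 114 (array([0.5631, 0.1132]), np.float64(0.015556498237197383)) ((563.8961181640625, 112.03308868408203), 20.30356788635254) 0.04481557792003532
side 0.05 0.1 172 (array([0.5628, 0.1139]), np.float64(0.01120662218104778)) ((563.0025024414062, 111.055908203125), 12.271041870117188) 0.09960015508943965
side 0.104 0.125 89 (array([0.5625, 0.1155]), np.float64(0.013391164619252608)) ((562.542724609375, 114.90227508544922), 14.998091697692871) 0.12462697855868032
side 0.12 0.15 101 (array([0.5629, 0.1138]), np.float64(0.010413392415791584)) ((561.8261108398438, 114.54460906982422), 15.179466247558594) 0.13286610027184953
```

The station at top-view (237,216) has a rim about 60 mm across and a plate about 150 mm long, so it fits the description. The ones at (182,236) and (231,285) have rims of about 42 mm, so they are look-alikes. The crop confirms it. I'll grasp the cap with joint 6 near its negative end, which leaves the whole clockwise range for threading.

```bash
cat >> h.py <<'E'
def pose(x,y,z,j6):
    "joints: tool straight down at x,y,z with joint6=j6"
    j1=np.degrees(np.arctan2(y,x)); yaw=j1-j6+90
    q=solver.inverse_kinematics([x,y,z],[180,0,(yaw+180)%360-180])
    q=np.array(q,float)
    k=np.round((j6-q[5])/360); q[5]+=360*k
    return q
def st(): print("t",round(read_clock(),2),"tcp",read_eef_pos().round(4),"q6",round(read_joints()[5],2),"F",np.round(read_force(),2),"T",np.round(read_torque(),3),"op",round(read_opening(),4))
E
python3 - <<'E'
from h import *
np.set_printoptions(precision=3,suppress=True)
a=pose(.5628,.1168,.40,-146); b=pose(.5628,.1168,.2797,-146)
print(a,b,pose(.476,.264,.40,-146))
assert abs(a[5]+146)<3
r.move_j(a); st()
r.move_l([.5628,.1168,.2797],v=.12); st()
claw.grip(.02,effort=20); st()
for n in("side",):
    p,d=vision.camera(n); cv2.imwrite("pics/g1.png",p[100:260,200:440,::-1].repeat(3,0).repeat(3,1))
E
```

```text
[   8.333    1.26    75.09     0.     103.65  -149.391] [   8.333    1.997   86.532    0.      91.471 -149.391] [  25.432   -3.432   79.724    0.     103.708 -149.581]Traceback (most recent call last):
  File "<stdin>", line 5, in <module>
AssertionError
```

```bash
python3 - <<'E'
from h import *
np.set_printoptions(precision=3,suppress=True)
a=pose(.5628,.1168,.40,-143)
print(a); assert abs(a[5]+146.4)<1
r.move_j(a); st()
r.move_l([.5628,.1168,.2797],v=.12); st()
claw.grip(.02,effort=20); st()
for n in("side",):
    p,d=vision.camera(n); cv2.imwrite("pics/g1.png",p[100:260,200:440,::-1].repeat(3,0).repeat(3,1))
E
```

```text
[   8.333    1.26    75.09     0.     103.65  -146.391]
t 2.72 tcp [0.563 0.116 0.4  ] q6 -146.37 F [ 0.36 -0.59  0.22] T [ 0.121 -0.075 -0.   ] op 0.0876
t 3.87 tcp [0.563 0.117 0.281] q6 -146.39 F [0.88 0.11 0.79] T [ 0.175 -0.107 -0.022] op 0.088
t 4.84 tcp [0.563 0.117 0.28 ] q6 -146.39 F [-0.19 -0.47 -0.21] T [ 0.121 -0.135  0.012] op 0.0252
```

View pics/g1.png

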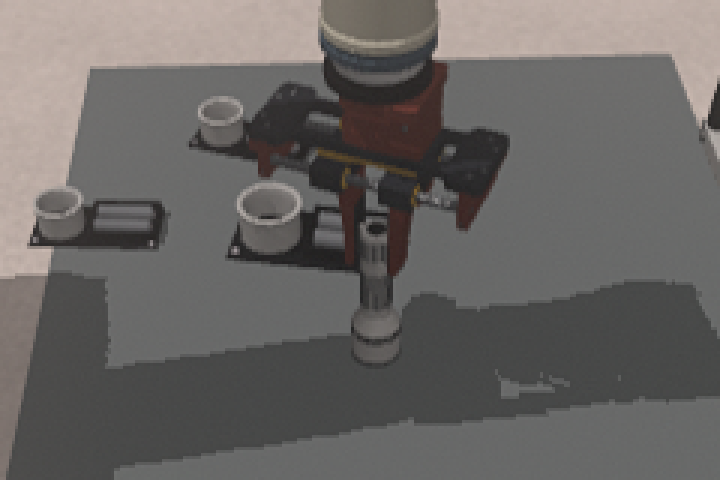

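```bash
python3 - <<'E'
from h import *
x,y,z=read_eef_pos()
r.move_l([x,y,z+.03],v=.05); r.pause(.3); st()
for n in("side","top"):
    p,d=vision.camera(n); np.save(f"pics/{n}1d.npy",d); cv2.imwrite(f"pics/{n}1.png",p[:,:,::-1])
    u,v=(328,175) if n=="side" else (288,185)
    cv2.imwrite(f"pics/g2{n}.png",cv2.resize(p[v-50:v+50,u-65:u+65,::-1],(780,600),interpolation=cv2.INTER_CUBIC))
E
```

```text
t 5.94 tcp [0.5627 0.1168 0.3093] q6 -146.39 F [-0.48 -0.37 -3.48] T [ 0.129 -0.064 -0.021] op 0.0252
```

View pics/g2side.png

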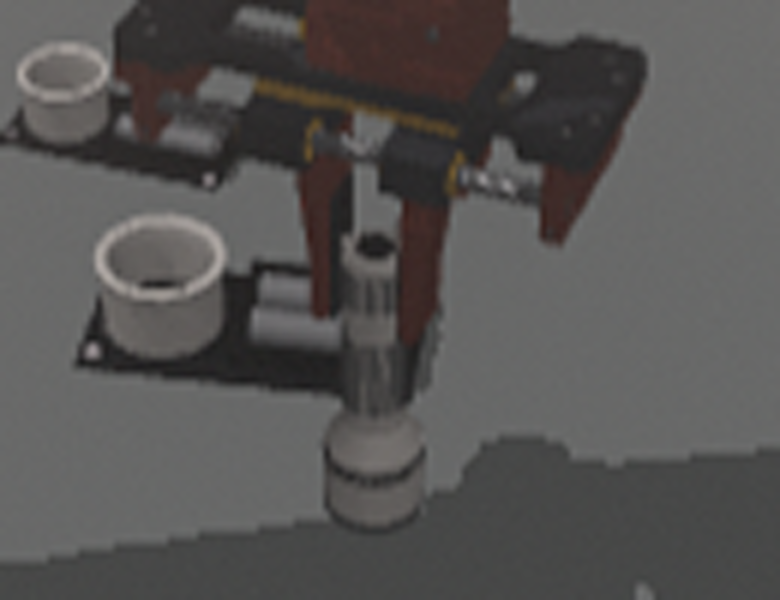

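View pics/g2top.png

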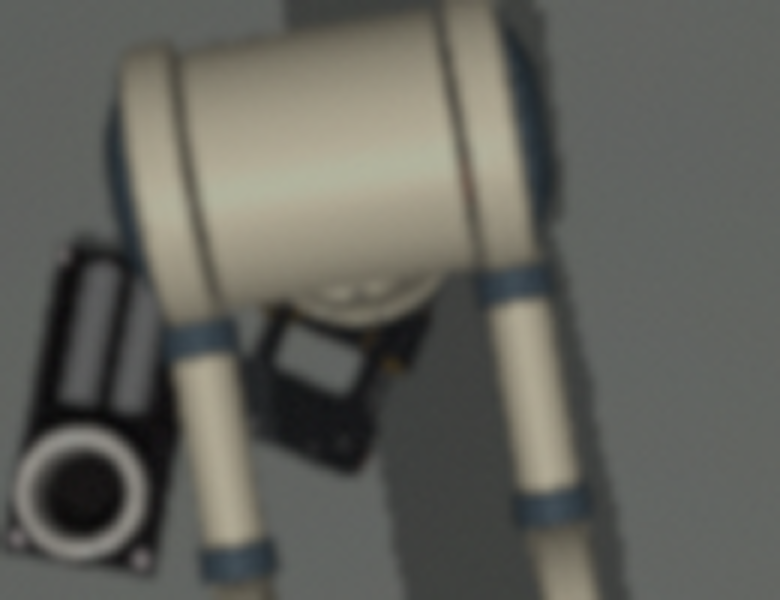

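```bash
cat >> h.py <<'E'
from scipy.optimize import least_squares
def cyl(P,c0,rad,zlo,zhi):
    Q=P.reshape(-1,3);q=Q[(Q[:,2]>zlo)&(Q[:,2]<zhi)]
    for k in(1.5,1.25,1.15):
        w=q[np.hypot(*(q[:,:2]-c0).T)<rad*k]
        s=least_squares(lambda c:np.hypot(*(w[:,:2]-c).T)-rad,c0,loss='soft_l1',f_scale=.001);c0=s.x
    return c0.round(4),len(w),round(np.sqrt(np.mean(s.fun**2))*1e3,2)
E
python3 - <<'E'
from h import *
for k in(0,1):
    P=pts("side",np.load(f"pics/side{k}d.npy")); dz=.03*k
    print(k,"cup",cyl(P,[.476,.263],.0275,.012,.032))
    for nm,rad,a,b in(("head",.02,.006,.030),("barrel",.0125,.05,.095),("cap",.0135,.107,.125)):
        print(nm,cyl(P,[.5628,.116],rad,a+dz,b+dz))
P=pts("top",np.load("pics/top0d.npy"))
for nm,rad,a,b in(("cup",.0275,.012,.032),("head",.02,.006,.030)):
    print(nm,cyl(P,[.476,.263] if nm=="cup" else [.5628,.116],rad,a,b))
E
```

```text
0 cup (array([0.4772, 0.2601]), 198, np.float64(3.48))
head (array([0.5629, 0.1164]), 110, np.float64(1.06))
barrel (array([0.5629, 0.1159]), 138, np.float64(0.89))
cap (array([0.5625, 0.1159]), 75, np.float64(0.99))
1 cup (array([0.4764, 0.2607]), 202, np.float64(3.65))
head (array([0.5627, 0.1161]), 123, np.float64(1.1))
barrel (array([0.5628, 0.116 ]), 146, np.float64(1.03))
cap (array([0.562 , 0.1159]), 72, np.float64(1.31))
cup (array([0.4843, 0.26  ]), 60, np.float64(8.13))
head (array([0.5629, 0.1186]), 14, np.float64(0.42))
```

```bash
python3 - <<'E'
from h import *
def ann(P,c,z0,z1,rin,rout,front,rad=None):
    Q=P.reshape(-1,3);q=Q[(Q[:,2]>z0)&(Q[:,2]<z1)];c=np.array(c)
    for _ in range(6):
        d=q[:,:2]-c;rr=np.hypot(*d.T);m=(rr>rin)&(rr<rout)
        if front:m&=d[:,1]<-.004
        w=q[m,:2]
        if rad: c=least_squares(lambda c:np.hypot(*(w-c).T)-rad,c,loss='soft_l1',f_scale=.001).x
        else: c=fitc(w)[0]
    return c.round(4),len(w)
for k in(0,1):
    P=pts("side",np.load(f"pics/side{k}d.npy"))
    print("side wall",ann(P,[.476,.263],.012,.03,.0235,.033,1,.0275))
    for z0,z1 in((.033,.043),(.036,.043)): print("side rim",ann(P,[.476,.263],z0,z1,.019,.033,0),ann(P,[.476,.263],z0,z1,.019,.033,0,.0257))
    P=pts("top",np.load(f"pics/top{k}d.npy"))
    print("top rim",ann(P,[.476,.263],.036,.045,.019,.033,0),ann(P,[.476,.263],.036,.045,.019,.033,0,.0257))
# image-based rim: project rim outer(r=30,z=40) & inner(r=21.5) circles, draw
cs={}
for n,k,c in(("side",1,(.4764,.2615)),("top",1,(.4755,.2653))):
    i=vision.camera_info(n);K=i["camera_matrix"];Rw=R.from_euler('xyz',i["attitude"],degrees=True).as_matrix()
    im=cv2.imread(f"pics/{n}{k}.png");S=10;t=np.linspace(0,2*np.pi,90)
    uv=lambda X:(lambda p:np.c_[K[0,0]*p[:,0]/-p[:,2]+K[0,2],K[1,1]*-p[:,1]/-p[:,2]+K[1,2]])((X-i["position"])@Rw)
    ctr=uv(np.array([[*c,.04]]))[0].astype(int);o=ctr-[30,22]
    a=cv2.resize(im[o[1]:o[1]+44,o[0]:o[0]+60],None,fx=S,fy=S,interpolation=cv2.INTER_CUBIC)
    for rad in(.03,.0215):
        X=np.c_[c[0]+rad*np.cos(t),c[1]+rad*np.sin(t),0*t+.04]
        cv2.polylines(a,[((uv(X)-o+.5)*S).astype(int)],True,(0,0,255),1)
    cs[n]=a
cv2.imwrite("pics/ov.png",np.vstack([cs["side"],cs["top"]])[:,:,:] if 0 else np.hstack([cs["side"][:, 100:500],cs["top"][:,100:500]]))
E
```

```text
side wall (array([0.4757, 0.2636]), 93)
side rim (array([0.4759, 0.261 ]), 134) (array([0.4758, 0.2605]), 134)
side rim (array([0.4761, 0.2613]), 91) (array([0.4761, 0.2609]), 91)
top rim (array([0.4755, 0.2653]), 123) (array([0.4756, 0.2652]), 123)
side wall (array([0.476 , 0.2634]), 98)
side rim (array([0.4757, 0.2613]), 133) (array([0.4757, 0.261 ]), 132)
side rim (array([0.4757, 0.2613]), 90) (array([0.4758, 0.2613]), 90)
top rim (array([0.4754, 0.2653]), 122) (array([0.4753, 0.2652]), 122)
```

View pics/ov.png

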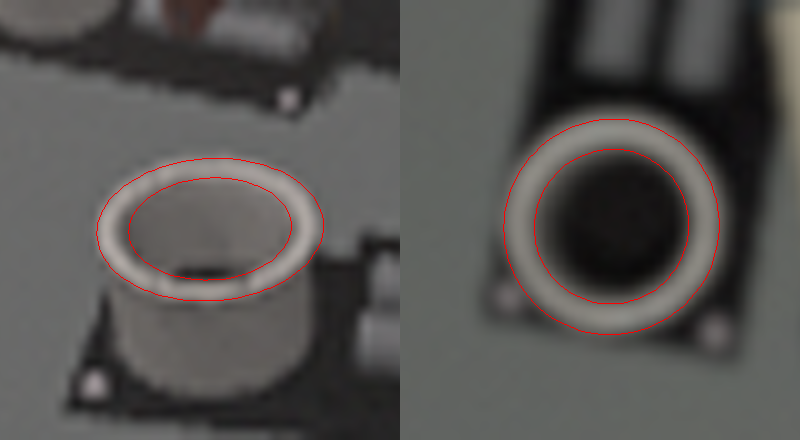

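```bash
python3 - <<'E'
from h import *
X,Y=.4756,.2639
x,y,z=read_eef_pos()
r.move_l([x,y,.385],v=.12)
a=pose(X,Y,.385,-143); print(a.round(2))
r.move_j(a); st()
r.move_l([X,Y,.335],v=.1); r.pause(.2); st()
p,d=vision.camera("side"); P=pts("side",d); dz=.335-.28
for nm,rad,lo,hi in(("head",.02,.006,.030),("barrel",.0125,.05,.095)): print(nm,cyl(P,[.4756,.2635],rad,lo+dz,hi+dz))
print("g",r.move_l([X,Y,.312],v=.03,guard=4)); st()
p,d=vision.camera("side"); cv2.imwrite("pics/i1.png",cv2.resize(p[110:210,230:360,::-1],(780,600),interpolation=2))
E
```

```text
[  25.44   -3.62   81.42    0.    102.2  -146.58]
t 7.53 tcp [0.4755 0.2639 0.3842] q6 -146.58 F [ 0.32 -0.64 -3.27] T [ 0.168 -0.066 -0.029] op 0.0256
t 8.38 tcp [0.4757 0.264  0.3361] q6 -146.58 F [-0.69 -0.26 -3.01] T [ 0.127 -0.091  0.031] op 0.025
head (array([0.4764, 0.2635]), 109, np.float64(1.34))
barrel (array([0.4764, 0.2633]), 145, np.float64(1.1))
g False
t 9.35 tcp [0.4756 0.2639 0.3123] q6 -146.58 F [-0.33 -0.23 -2.87] T [ 0.17  -0.034  0.037] op 0.0255
```

View pics/i1.png

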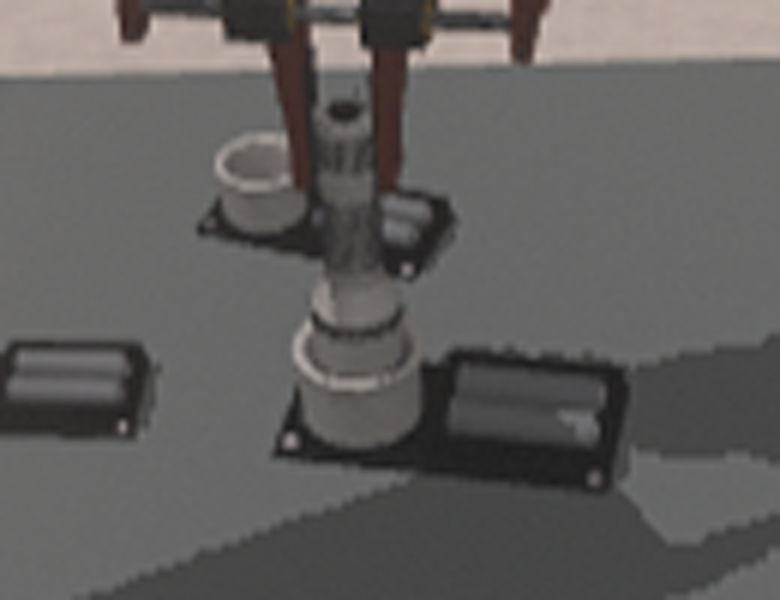

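The torch is about 8 mm into the bore with no side load: its head ring at (355,325) sits inside the rim at (355,350). I'll carry on down to the floor.

```bash
python3 - <<'E'
from h import *
X,Y=.4756,.2639
print("g",r.move_l([X,Y,.2915],v=.03,guard=5)); st()
print("g",r.move_l([X,Y,.2845],v=.01,guard=5)); r.pause(.3); st()
p,d=vision.camera("side"); cv2.imwrite("pics/i2.png",cv2.resize(p[110:210,230:360,::-1],(780,600),interpolation=2))
E
```

```text
g False
t 10.23 tcp [0.4756 0.2639 0.2917] q6 -146.58 F [-0.31  0.38 -3.01] T [ 0.138 -0.083 -0.027] op 0.0256
g True
t 11.04 tcp [0.4756 0.2639 0.2872] q6 -146.59 F [-0.58 -0.63  6.7 ] T [ 0.134 -0.049 -0.011] op 0.0254
```

View pics/i2.png

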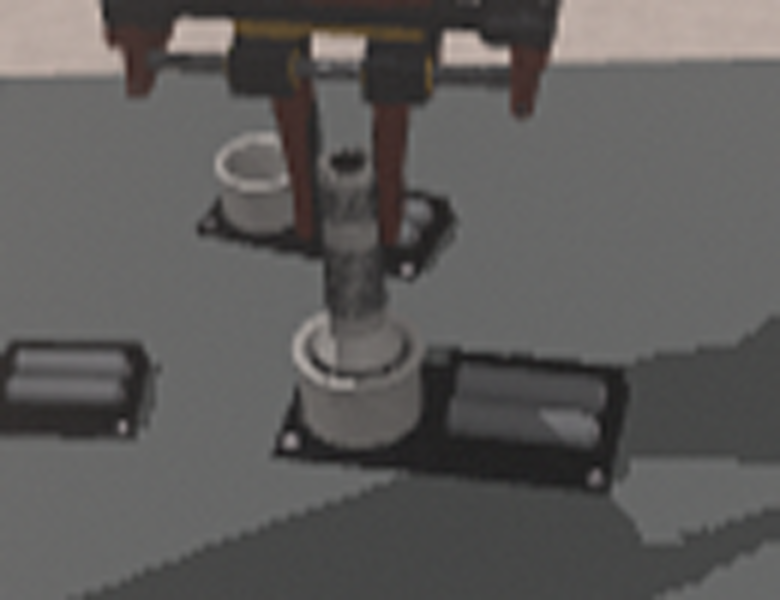

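The torch is home in the cup: the TCP went down 7.2 mm below... its bench-grasp height plus the 8 mm floor, with about 6.7 N bearing down. Next I'll thread the cap clockwise by increasing joint 6, keeping a light downward push.

```bash
cat >> h.py <<'E'
X,Y=.4756,.2639
def avg(n=8):
    f=[];t=[]
    for _ in range(n): r.pause(.02); f.append(read_force()); t.append(read_torque())
    return np.mean(f,0),np.mean(t,0)
def turn(j6,z):
    j=read_joints(); j1=25.44
    q=np.array(solver.inverse_kinematics([X,Y,z],[180,0,(j1-j6+90+180)%360-180]),float)
    q[5]+=360*np.round((j6-q[5])/360); assert abs(q[5]-j6)<1,(q,j6)
    r.move_j(q)
E
python3 - <<'E'
from h import *
j=read_joints();z=read_eef_pos()[2]; print(j.round(2))
f,t=avg();print(f.round(2),t.round(3))
for j6 in np.linspace(-146.6,149,13)[1:]:
    z-=.0685e-3*(1 if f[2]<7 else 0); 
    if f[2]<3: z-=.15e-3
    turn(j6,z); f,t=avg(); print(round(read_clock(),2),read_joints()[5].round(1),"z",read_eef_pos()[2].round(4),f.round(2),t.round(3))
st()
E
```

```text
[  25.44   -2.94   90.68    0.     92.23 -146.58]
[-0.37 -0.38  6.19] [ 0.092 -0.016  0.01 ]
11.85 -122.1 z 0.2874 [-0.66  0.33  2.77] [0.163 0.11  0.007]
12.47 -97.5 z 0.2872 [-1.2   0.57  4.31] [0.254 0.159 0.007]
13.1 -72.9 z 0.2871 [-1.53  1.28  5.48] [ 0.363  0.114 -0.011]
13.72 -48.3 z 0.2871 [-1.06  1.26  5.12] [ 0.347  0.079 -0.027]
14.35 -23.6 z 0.287 [-0.4   1.46  5.38] [ 0.325  0.04  -0.038]
14.97 0.9 z 0.287 [-0.8   1.49  5.17] [0.333 0.032 0.013]
15.6 25.5 z 0.2869 [-0.3   1.57  4.81] [ 0.32   0.03  -0.007]
16.23 50.0 z 0.2868 [-0.35  1.82  5.19] [ 0.365 -0.019 -0.009]
16.85 74.6 z 0.2868 [0.31 1.84 5.41] [ 0.374 -0.035 -0.001]
17.48 99.2 z 0.2867 [1.43 0.74 5.14] [ 0.143 -0.295  0.005]
18.1 123.8 z 0.2866 [1.26 0.04 5.91] [ 0.082 -0.206 -0.02 ]
18.73 148.4 z 0.2866 [ 0.53 -0.19  5.84] [ 0.033 -0.092 -0.013]
t 18.73 tcp [0.4758 0.2636 0.2866] q6 148.45 F [ 1.02 -0.41  6.09] T [-0.003 -0.052  0.036] op 0.0257
```

Joint 6 turned 295°, which is more than the largest possible 286°, with push-down kept up throughout. The static torque doesn't prove that the cap bottomed, so I'll regrip and take another clockwise stroke. That does no harm once the cap is bottomed.

```bash
python3 - <<'E'
from h import *
z=read_eef_pos()[2]
claw.grip(.06); st()
turn(0,z); st()
f0,t0=avg(); print("free",f0.round(2),t0.round(3),read_tau()[5])
p,d=vision.camera("side"); cv2.imwrite("pics/r1.png",cv2.resize(p[110:210,230:360,::-1],(780,600),interpolation=2))
P=pts("side",d)
for nm,rad,lo,hi in(("barrel",.0125,.055,.095),("cap",.0135,.115,.133)): print(nm,cyl(P,[.4756,.2635],rad,lo,hi))
claw.grip(.02,effort=20); f,t=avg(); print("grip",f.round(2),t.round(3),round(read_opening(),4))
E
```

```text
t 19.43 tcp [0.4756 0.2639 0.2862] q6 148.98 F [-0.49  0.66 -0.08] T [ 0.088 -0.047  0.027] op 0.0603
t 21.65 tcp [0.4756 0.2639 0.2866] q6 0.03 F [-0.56 -0.28  0.93] T [-0.061 -0.08   0.005] op 0.0598
free [0.32 0.18 0.12] [-0.026 -0.119 -0.01 ] 0.0041132936894427985
barrel (array([0.4761, 0.2624]), 112, np.float64(1.2))
cap (array([0.4759, 0.2618]), 65, np.float64(1.25))
grip [ 0.14 -0.2   0.16] [-0.035 -0.074  0.009] 0.0261
```

View pics/r1.png

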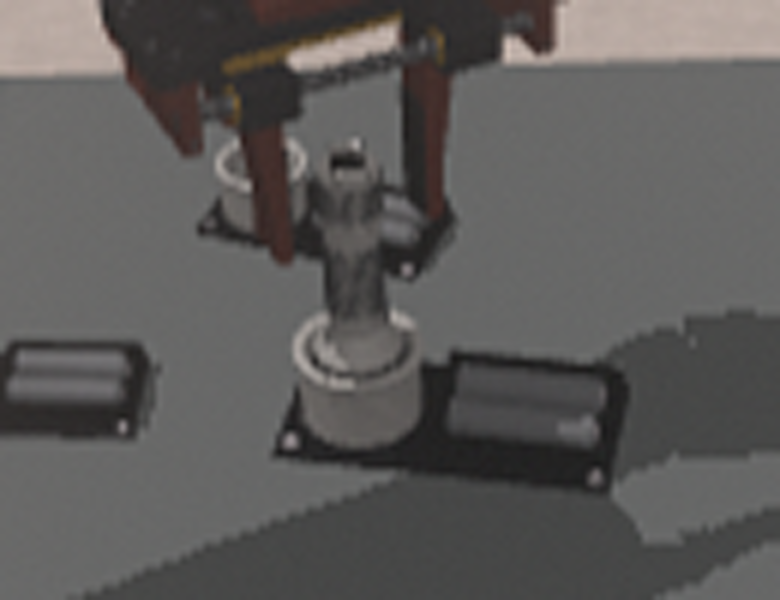

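```bash
python3 - <<'E'
from h import *
z=read_eef_pos()[2]
print(r.move_l([X,Y,z-.0015],v=.01,guard=3.5)); f,t=avg(); z=read_eef_pos()[2]; print("press",f.round(2),t.round(3),z.round(4))
for j6 in np.arange(15,121,15):
    turn(j6,z-.0001 if f[2]<2 else z); t0=read_torque()[2]; k0=read_tau()[5]
    f,t=avg(6); print(round(read_clock(),2),read_joints()[5].round(1),"z",read_eef_pos()[2].round(4),f.round(2),t.round(3),"inst",round(t0,3),k0.round(3))
E
```

```text
True
press [-0.57 -0.28  5.11] [-0.114  0.081 -0.002] 0.2862
23.4 14.8 z 0.2864 [0.14 0.51 3.08] [ 0.03  -0.137 -0.017] inst -0.019 0.333
23.86 29.8 z 0.2864 [0.53 0.27 3.46] [-0.01  -0.109 -0.004] inst -0.005 0.314
24.32 44.8 z 0.2863 [-0.04  0.15  4.07] [ 0.003 -0.084 -0.015] inst -0.026 0.31
24.77 59.8 z 0.2862 [-0.19  0.39  4.2 ] [-0.015 -0.046  0.02 ] inst 0.018 0.308
25.23 74.8 z 0.2863 [-0.05  0.17  4.51] [-0.027 -0.028 -0.01 ] inst -0.041 0.308
25.69 89.8 z 0.2862 [-0.34 -0.05  5.02] [ 0.013 -0.012 -0.004] inst 0.001 0.308
26.15 104.6 z 0.2862 [0.27 0.05 4.95] [-0.008  0.007 -0.02 ] inst -0.001 0.243
26.61 119.6 z 0.2863 [ 0.09 -0.28  4.99] [0.022 0.023 0.021] inst 0.045 0.186
```

Total clockwise travel is now about 415°, well past the 286° maximum. Joint 6 effort held at about 0.3 N m from the first degrees of the second stroke, against 0.004 N m when free. Next is the 90° back-off, still bearing down lightly.

```bash
python3 - <<'E'
from h import *
z=.28625; s=read_joints()[5]; print(s)
for k in range(1,7):
    z+=.04e-3
    turn(s-15*k,z); f,t=avg(6); print(round(read_clock(),2),read_joints()[5].round(2),"z",read_eef_pos()[2].round(4),f.round(2),t.round(3),read_tau()[5].round(3),round(read_opening(),4))
p,d=vision.camera("side"); cv2.imwrite("pics/f1.png",cv2.resize(p[110:210,230:360,::-1],(780,600),interpolation=2))
E
```

```text
119.63419248778145
27.07 104.71 z 0.2863 [0.04 0.39 5.07] [0.032 0.013 0.019] -0.018 0.0253
27.53 89.84 z 0.2864 [-0.22  0.22  4.62] [ 0.023 -0.003 -0.003] 0.003 0.0252
27.99 74.87 z 0.2864 [-0.09  0.34  4.66] [ 0.056 -0.033  0.011] 0.012 0.0256
28.45 59.88 z 0.2864 [0.24 0.33 5.01] [ 0.059 -0.034  0.005] 0.014 0.0253
28.91 44.88 z 0.2865 [0.18 0.61 4.35] [ 0.055 -0.09  -0.002] 0.015 0.0256
29.37 29.88 z 0.2865 [-0.27  0.95  5.02] [ 0.062 -0.045  0.01 ] 0.015 0.0254
```

View pics/f1.png

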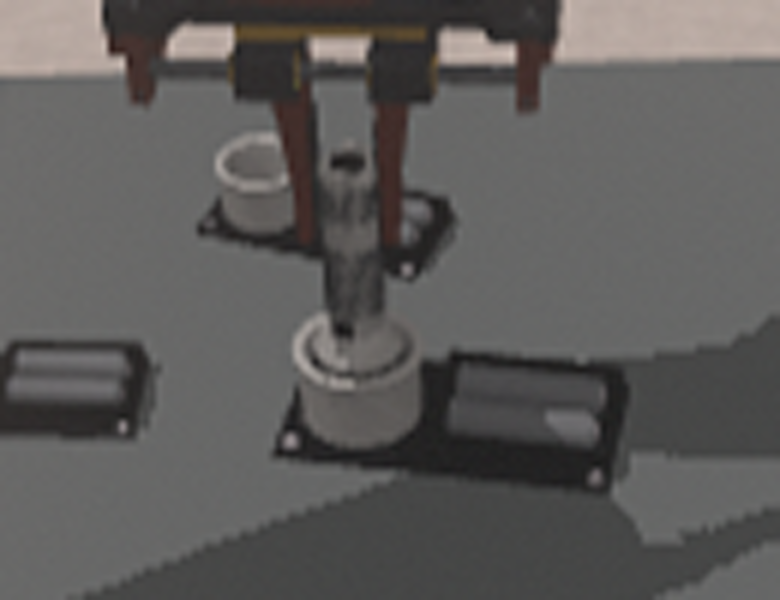

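Backing off took only about 0.015 N m at joint 6, against 0.2 to 0.3 N m in the forward stroke, so the thread is turning freely. A dark mark on the torch body is now visible at (345,330). I'll use it and the torque to check where the stop is: turn forward to the stop again, then back off.

```bash
python3 - <<'E'
from h import *
s=read_joints()[5]; z=.28649
ims=[]
def pic():
    p,d=vision.camera("side"); ims.append(cv2.resize(p[140:185,270:310,::-1],(260,292),interpolation=2))
for a in(15,30,45,60,70,80,85,90,95,100,110):
    turn(s+a,z-a/360*1e-3); f,t=avg(4); print(a,(read_joints()[5]-s).round(2),f.round(2)[2],read_tau()[5].round(3))
    if a in(70,110): pic()
e=read_joints()[5]
for a in (15,30,45,60,75,90.5):
    turn(e-a,z-.00025+a/360*1e-3)
f,t=avg(6); print(round(read_clock(),2),"backed",(e-read_joints()[5]).round(2),f.round(2),read_tau()[5].round(3),round(read_opening(),4)); pic()
cv2.imwrite("pics/m.png",np.hstack(ims))
E
```

```text
15 14.85 5.06 0.045
30 29.74 4.76 0.026
45 44.72 4.76 0.021
60 59.71 4.39 0.019
70 69.69 4.54 0.034
80 79.71 5.04 0.037
85 84.77 4.41 0.024
90 89.79 4.96 0.026
95 94.84 5.29 0.017
100 99.84 5.12 0.017
110 109.84 4.8 0.023
35.82 backed 90.11 [-0.6   0.44  4.93] 0.002 0.0256
```

View pics/m.png

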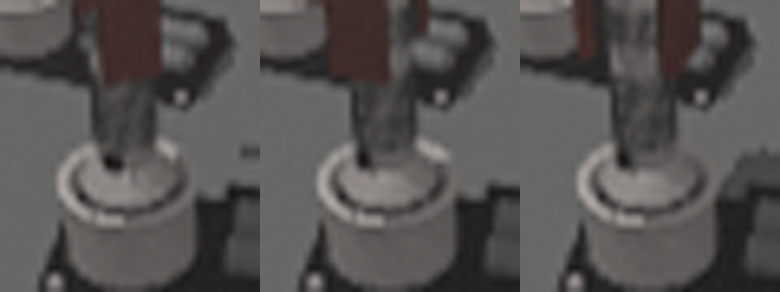

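The mark settles it. It stayed at x≈115 from the backed-off pose through +70°, shifted to x≈105 (clockwise) once past about +90°, when the cap bottomed and spun the torch. It then stayed at x≈105 during the 90° back-off. Handing in.

```bash
python3 - <<'E'
from h import *
r.pause(.3); st()
p,d=vision.camera("side");P=pts("side",d)
print("barrel lo",cyl(P,[.4756,.2635],.0125,.056,.078),"hi",cyl(P,[.4756,.2635],.0125,.08,.1), np.abs(read_qd()).max())
job_done()
E
```

```text
t 36.17 tcp [0.4756 0.2639 0.2865] q6 49.55 F [-0.6   1.31  4.74] T [-0.015 -0.034 -0.043] op 0.0255
barrel lo (array([0.4754, 0.2628]), 61, np.float64(1.26)) hi (array([0.4757, 0.2623]), 58, np.float64(1.34)) 0.0896201333706221
the job is handed in; nothing more can be done
```

I stood the torch in the cup of the full-size station, threaded the cap to its stop and backed it off a quarter turn. I handed it in at about 36 s, still gripping the cap at 20 N and pushing down about 5 N; no verdict was reported.

- **Seating:** the torch went in without touching the rim, and the arm met the floor at the expected height. In the last picture the barrel is upright to within about 2° and centred in the cup to about 1 mm.
- **Threading:** I turned the cap 295° clockwise, regripped and turned it another 120°, so about 415° against a possible 286°. I then backed it off about 90°, turned it forward past the stop once more to check, and backed off 90.1°. A mark on the torch moved only beyond the stop and stayed put during the last back-off.
- **Checks that disagreed:** the wrist torque reading never showed the expected 0.07 N m at the stop. Joint 6 effort did (0.2–0.3 N m against 0.015) on the 120° stroke, but not when I reached the stop again during the check. I relied on the mark and the total turn instead.
- **Bystanders:** no move went near the solder reel, flux jar or circuit board. I did not measure their positions again at the end.

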